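# Stand the fallen glass box back up and push it against the bench stop

### The arm

A 7-joint arm with a two-finger parallel gripper is mounted at the origin on the work surface. World frame = base frame: x ahead of the robot, y to its left, z up, the work surface at z = 0. Lengths are in m, angles in rad, forces in N, time in s.
With the tool pointing down it reaches from about 0.4 to 0.85 m from the base axis. Payload 4.5 kg.
Tool frame: the origin (TCP) lies midway between the tips of the shut fingers; the grasp point (between the pads) lies 19 mm behind it; z points along the fingers, y is the line along which they close (so a half turn about z gives the same grasp; the last joint's range is limited). The gripper opens to 88 mm and grips with 3 to 60 N. Pads are 18 mm wide; open, the fingers measure 123 mm over their backs; the gripper's body (75 mm by 187 mm) begins 45 mm behind the grasp point.
Start: joints at [-1.224, 0.689, -0.195, 1.565, 0.157, 0.902, -0.215], TCP at [0.192, 0.595, 0.217] pointing down, gripper open.
Joint ranges: [-3.01, 3.01], [-0.46, 2.08], [-1.47, 1.51], [0.13, 2.56], [-1, 4.14], [0.04, 2.09], [-2.66, 2.66]. Speed limits (rad/s): [2.57, 2.57, 3.14, 3.14, 3.14, 3.14, 3.14].

### API

Orientations are given as a unit quaternion [x, y, z, w].
In Python, from plant import sensors, eyes, finish_job gives the robot as it stands.
- The arm moves only by the tool send_rows, never from a script. Its argument "rows" is text: rows parted by semicolons, each of 4 numbers parted by spaces: the shift along the tool's x, y, z normalised to -1 to 1, where 1 is 30 cm, then the turn about the tool's z normalised to -1 to 1, where 1 is 2 pi rad. A call has 1 to 10 rows; each row is the pose to reach, as a shift and turn from the pose commanded when the call began, along the tool's axes at that moment, turning the shorter way round; what a row does not reach only later rows make up. A row lasts 1/12 s, in which the tool goes at most 41.7 mm and 7.16 degrees, less where a joint would pass 70% of its speed; a pose out of reach is approached as far as the arm can. A call with a number of a shift or a turn outside -1 to 1 is refused whole. A call with a gripper value outside its range is refused whole. "jaw" is the closure, from -1 (fully open) to 1 (shut), set as the call begins (left out, the last holds). The fingers move at their own pace and stop on an object; "force" is the grip in N (left out, the last holds). Time passes only in rows, so rows that repeat a pose let the fingers close. It gives the time, the measured TCP pose, the force, the opening and the grip force at its end, in the units of the state.
- sensors.get_state(): the state, without advancing time (a new reading comes with each control period).
- eyes.snapshot(name): name is "side" or "top"; returns (picture, depth): 480x640x3 uint8, red, green, blue; 480x640 float32, m along the optical axis (not along the pixel's ray), 0 where there is no reading.
- eyes.calibration(name): a dict with "fov_y" (degrees; the focal length in pixels is half the picture's height over the tangent of half this angle, whatever the lens; pixels are square), "cx", "cy" (the principal point, pixels), "world_from_camera" (4x4, takes a point from camera to world coordinates). Camera axes: x right, y down, z forward; pixel columns grow to the right and rows downward; lengths in m; the calibration is good to about 2 mm. A picture is of the moment at which its call begins. calibration takes no time and is no camera call.
- finish_job(): hands the job in; it is judged then, once.
The state is a dict: "clock": time; "q": joint angles; "qd": joint speeds; "joint_torque": joint torques, N m; "tool_pos": TCP position; "eef_rot": TCP orientation; "contact_force": force on the tool from outside, world axes, zero at the start; "moment": the same for the moment, N m; "opening": opening from 0.0 (shut) to 1.0 (fully open); "finger_force": force on a finger pad.
Only numpy, scipy, OpenCV 4.12 (cv2) and the standard library are available. Lean on these libraries where they do the work, as an engineer would, in place of code of your own. Each camera call takes 0.05 s, during which the arm holds its last target. There are 200 camera calls.

### The job

The empty pine box has been knocked over and lies on its side. Using only pushes of the fingertips, tip it back onto its base so that its mouth faces up, then push it along the bench until one of its sides sits flush against the wooden bench stop. Never lift or carry the box, and leave the filled box, the jar of brushes and the bench brush where they are.

Things in the scene. Friction and masses are not known exactly. Their poses are not given: they have to be found in the camera images.
- box: Loose empty pine box, the only one lying down: 150 x 150 mm, 90 mm tall when upright, open top, walls and base 10 mm thick, 0.4 to 0.75 kg. Origin: centre of its base's outside; z points from the base out of the mouth, x and y along its sides. It starts on one side, z level, origin 75 mm up, base towards the stop, mouth away. Upright it slides when pushed low with 2 to 6 N.
- box_mouth (a point): Centre of the empty box's open mouth, 90 mm along the box's z from its origin. As the box lies, the upper wall's rim is 140 to 150 mm above the bench. Pushed there towards the base it tips, hardly sliding, about the base's lower edge; past about 25 degrees it falls onto its base by itself and then stands some 25 to 110 mm clear of the stop.
- stop: Bench stop, a dark wooden batten screwed to the bench, 430 mm long, 32 mm wide, 32 mm tall. Origin at the foot of its working face (the face towards the empty box), at bench height; x runs along the face, y points level out of the face towards the box. The batten reaches from x = -150 to +280 mm and lies at y from -32 to 0 mm. It never moves.
- filled_box: Bystander: narrower upright pine box full of coloured glass offcuts, 110 mm along the stop x 150 mm, 90 mm tall (glass stands up to 110 mm), 1.6 kg, already standing against the stop near x = 200 mm in the stop's frame. Origin: centre of its underside. Leave it alone.
- jar: Bystander: glass jar, 76 mm across and 92 mm tall, with brushes standing in it up to 195 mm high, behind the stop. Origin: centre of its underside, z up. Leave it alone.
- brush: Bystander: wooden bench brush 280 mm long and 55 mm tall lying bristles down, to the left of the work (larger y in the world). Origin at bench level near its middle; x points from the handle (-130 mm) to the brush end (+125 mm). Leave it alone.
There are look-alikes about, which are no part of the job. Leave any black look-alike of the box alone.

How it is judged:
At the end, for the whole second after the job is handed in: The empty box stands at rest on its base, mouth up (tilt under 3.4 degrees), one side against the stop's working face: base centre 65 to 83 mm out from the face (75 is touching), side parallel to it within 4.5 degrees, box centre within 150 mm of the stop's origin along it (angle between box's own z axis and vertical below 0.06 rad and height (world z) of box below 0.008 m and y of box in the frame of stop between 0.065 and 0.083 m and x of box in the frame of stop between -0.15 and 0.15 m and (angle between the x axis of box and the x axis of stop, either way round below 0.08 rad or angle between the y axis of box and the x axis of stop, either way round below 0.08 rad) and linear speed of box below 0.02 m/s).
It fails at once if the empty box is lifted off the bench (height (world z) of box above 0.105 m or (angle between box's own z axis and vertical below 0.9 rad and height (world z) of box above 0.085 m) or (angle between box's own z axis and vertical below 0.4 rad and height (world z) of box above 0.055 m)).
It fails at once if the filled box is moved more than 25 mm (distance of filled_box from where it was at the start of the episode above 0.025 m).
It fails at once if the jar is moved more than 25 mm or tipped (distance of jar from where it was at the start of the episode above 0.025 m or angle between jar's own z axis and vertical above 0.4 rad).
It fails at once if the bench brush is moved more than 30 mm (distance of brush from where it was at the start of the episode above 0.03 m).
It also fails if it takes over 45 s, if anything falls off the work surface, if the arm or the gripper's body presses on something with over 40 N, if the wrist force passes 120 N, or if a joint passes its speed limit or range.

## Working session

There is one attempt and no reset: what is moved stays moved. The work goes in short steps, Python scripts to look and compute and a tool call to move; the robot and the scene stay as the last step left them, time stands still between calls to the robot, and variables do not carry over. Pictures are saved under pics/ and viewed, at most 10 in all, crops included, and the job is handed in when it is done.

Besides the shell and the picture viewer there is one more tool, called after "Call:" as name(argument=value, ...) on one line, values as JSON. send_rows: Moves the arm, as the interface text tells. Scaled input: -1 to 1 covers 30 cm each way for a shift and 2 pi rad each way for a turn. Its arguments: {"type":"object","properties":{"rows":{"type":"string"},"jaw":{"type":"number"},"force":{"type":"number"}},"required":["rows"]}

```bash
mkdir -p pics; ls; cat > h.py <<'E'
import numpy as np,cv2
from plant import sensors,eyes,finish_job
def cloud(n):
    p,d=eyes.snapshot(n);c=eyes.calibration(n)
    f=240/np.tan(np.radians(c["fov_y"])/2)
    v,u=np.mgrid[:480,:640]
    P=np.stack([(u-c["cx"])/f*d,(v-c["cy"])/f*d,d],-1)
    M=np.array(c["world_from_camera"]);W=P@M[:3,:3].T+M[:3,3]
    W[d==0]=np.nan
    return p,W
E
python3 - <<'E'
from h import *
for n in("top","side"):
    p,W=cloud(n);cv2.imwrite(f"pics/{n}0.png",p[...,::-1]);np.save(f"{n}0.npy",W)
    print(np.isnan(W[...,0]).mean(), eyes.calibration(n))
print(sensors.get_state())
E
```

```text
pics
0.00400390625 {'fov_y': 46.259244007911825, 'cx': 314.37734741820276, 'cy': 246.3550164111184, 'world_from_camera': array([[ 0.02277468, -0.99717133,  0.07162862,  0.41100822],
       [-0.99968527, -0.02346886, -0.00886456,  0.00298063],
       [ 0.01052053, -0.07140419, -0.99739198,  1.37223987],
       [ 0.        ,  0.        ,  0.        ,  1.        ]])}
0.004029947916666667 {'fov_y': 57.8543079448744, 'cx': 311.4661757111441, 'cy': 236.04191297621455, 'world_from_camera': array([[ 0.98773288, -0.10692505,  0.11380158,  0.3756557 ],
       [-0.15595564, -0.6388589 ,  0.75335061, -0.74505282],
       [-0.0078489 , -0.76185716, -0.64769751,  0.72718241],
       [ 0.        ,  0.        ,  0.        ,  1.        ]])}
{'clock': 0.1, 'q': array([-1.22424176,  0.68987091, -0.19454824,  1.56621554,  0.15728005,
        0.90253254, -0.21508443]), 'qd': array([-3.91053895e-04, -2.32032847e-03, -3.95289636e-04, -9.07970385e-05,
        7.35356723e-04, -7.67401537e-04, -3.58315018e-04]), 'joint_torque': array([-3.15673889e-03, -5.28500140e+01, -1.27135400e+00, -1.53834969e+01,
       -5.25173417e-02,  2.05476201e-03,  4.35323295e-05]), 'tool_pos': array([0.19214132, 0.59410093, 0.21621574]), 'eef_rot': array([ 1.55692154e-01,  9.87805286e-01, -8.13999786e-04, -8.12443234e-05]), 'contact_force': array([-0.30887389, -0.56645922,  0.88112633]), 'moment': array([-0.00635462,  0.0543364 ,  0.05352032]), 'finger_force': 0.0, 'opening': 1.0018120976518183}
```

View pics/top0.png

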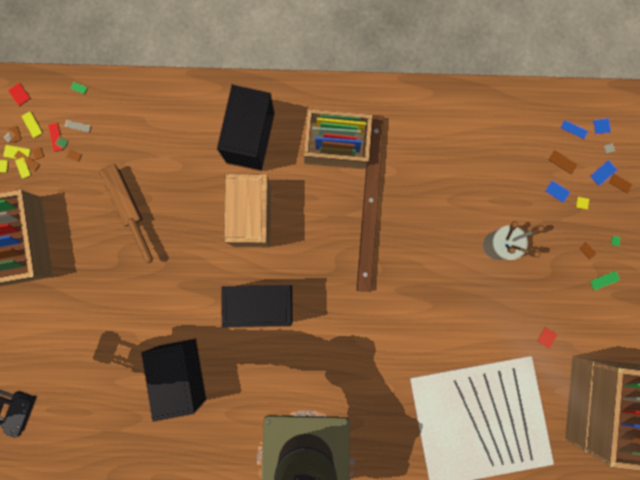

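View pics/side0.png

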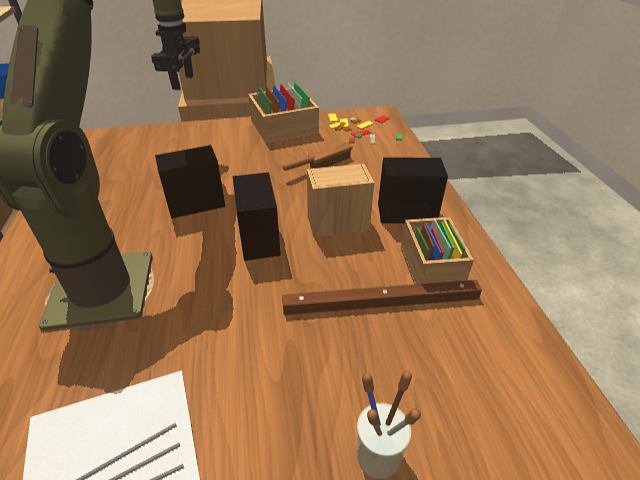

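The top view shows the pine box at about (246,209), with its mouth to the left. The stop's working face runs from about (375,120) to (360,290), and black look-alikes stand at (245,127) and (257,305). Next I'll measure them.

```bash
python3 - <<'E'
from h import *
p=cv2.imread("pics/top0.png");W=np.load("top0.npy")
hsv=cv2.cvtColor(p,cv2.COLOR_BGR2HSV)
def rep(n,m):
    q=W[m];q=q[~np.isnan(q[:,0])]
    r=cv2.minAreaRect((q[:,:2]*1000).astype(np.float32));b=cv2.boxPoints(r)
    print(n,len(q),np.round(q.mean(0),4),r,b.round(0).tolist(),"z",np.percentile(q[:,2],[2,50,98]).round(3))
def win(u0,u1,v0,v1):
    m=np.zeros((480,640),bool);m[v0:v1,u0:u1]=1;return m
Z=np.nan_to_num(W[...,2])
rep("box",win(210,290,165,255)&(Z>.13))
rep("black far",win(210,280,80,172)&(Z>.05))
rep("black near",win(215,300,275,335)&(Z>.05))
rep("black l",win(130,215,330,430)&(Z>.05))
rep("filled",win(300,374,105,165)&(Z>.075))
s=win(350,390,110,300)&(Z>.024)&(Z<.045);s[:165,:374]=0
rep("stop",s)
# working face edge: leftmost stop pixels per row
E=[]
for v in range(175,285,3):
    u=np.where(s[v])[0]
    if len(u):E.append(W[v,u[0]])
E=np.array(E);k=np.polyfit(E[:,0],E[:,1],1);print("edge y=",k,np.abs(np.polyval(k,E[:,0])-E[:,1]).max())
rep("brush",win(95,160,155,270)&(Z>.02))
# box: wall thickness profile
for u in range(218,276,3):print(u,W[209,u].round(3))
E
```

```text
box 2843 [0.5787 0.1446 0.15  ] ((579.9517211914062, 145.30245971679688), (150.7246856689453, 90.9139175415039), 0.899589478969574) [[504.0, 190.0], [505.0, 99.0], [656.0, 101.0], [655.0, 192.0]] z [0.144 0.15  0.155]
black far 3141 [0.7669 0.1553 0.1435] ((774.7494506835938, 155.54673767089844), (91.53225708007812, 152.04067993164062), 79.07495880126953) [[691.0, 125.0], [841.0, 96.0], [858.0, 186.0], [709.0, 215.0]] z [0.065 0.15  0.155]
black near 2936 [0.3668 0.1142 0.1494] ((366.779052734375, 116.21902465820312), (90.0749740600586, 151.17393493652344), 2.6499578952789307) [[318.0, 190.0], [325.0, 39.0], [415.0, 43.0], [408.0, 194.0]] z [0.144 0.15  0.155]
black l 3782 [0.2026 0.2926 0.1402] ((199.2032470703125, 299.9079284667969), (150.8093719482422, 92.21318054199219), 11.689617156982422) [[116.0, 330.0], [135.0, 239.0], [282.0, 270.0], [264.0, 360.0]] z [0.06  0.15  0.155]
filled 2371 [ 0.7644 -0.0582  0.0914] ((764.0980834960938, -56.827117919921875), (150.11634826660156, 113.0283432006836), 86.52568817138672) [[703.0, -128.0], [816.0, -135.0], [825.0, 15.0], [712.0, 22.0]] z
[... 316 characters left out ...]
0.5907 0.4428 0.0452] ((572.2877807617188, 435.48748779296875), (253.42721557617188, 44.585899353027344), 26.79137420654297) [[449.0, 398.0], [469.0, 358.0], [695.0, 473.0], [675.0, 513.0]] z [0.036 0.045 0.054]
218 [ 0.596  0.23  -0.   ]
221 [0.596 0.222 0.003]
224 [ 0.597  0.216 -0.006]
227 [0.577 0.185 0.148]
230 [0.576 0.179 0.15 ]
233 [0.577 0.173 0.145]
236 [0.576 0.165 0.154]
239 [0.576 0.158 0.153]
242 [0.576 0.152 0.154]
245 [0.578 0.146 0.145]
248 [0.577 0.139 0.151]
251 [0.577 0.132 0.152]
254 [0.577 0.126 0.151]
257 [0.578 0.12  0.15 ]
260 [0.578 0.113 0.151]
263 [0.579 0.107 0.147]
266 [0.579 0.1   0.143]
269 [0.592 0.1   0.053]
272 [ 0.6    0.097 -0.004]
275 [0.599 0.09  0.001]
```

Call:
send_rows(rows="-0.81 -0.33 -0.1 0.105;-0.81 -0.33 -0.1 0.105;-0.81 -0.33 -0.1 0.105;-0.81 -0.33 -0.1 0.105;-0.81 -0.33 -0.1 0.105;-0.81 -0.33 -0.1 0.105;-0.81 -0.33 -0.1 0.105;-0.81 -0.33 -0.1 0.105", jaw=0)

```text
clock: 0.77
tool_pos: [0.3979, 0.4212, 0.2472]
eef_rot: [0.471, 0.882, -0.0, 0.002]
contact_force: [0.7, 0.0, 0.0]
opening: 0.5
finger_force: 0.0
```

```bash
cat >> h.py <<'E'
from scipy.spatial.transform import Rotation as Ro
def to(t,yaw=None):
    s=sensors.get_state();R=Ro.from_quat(s["eef_rot"]).as_matrix()
    y=np.degrees(np.arctan2(R[1,1],R[0,1]))
    print("t",s["clock"],"pos",s["tool_pos"].round(4),"yaw_y",y.round(2),"tz",R[:,2].round(3),"F",s["contact_force"].round(1),"open",round(s["opening"],2))
    print("shift",(R.T@(np.array(t)-s["tool_pos"])/.3).round(4),"turn",None if yaw is None else round(-(yaw-y)/360,4))
E
python3 -c "
from h import *
to([.58,.27,.2],-3.4)"
```

```text
t 0.7667 pos [0.3979 0.4212 0.2472] yaw_y 33.78 tz [ 0.003 -0.002 -1.   ] F [0.7 0.  0. ] open 0.5
shift [-0.7561  0.2241  0.1603] turn 0.1033
```

Call:
send_rows(rows="-0.755 0.225 0.16 0.103;-0.755 0.225 0.16 0.103;-0.755 0.225 0.16 0.103;-0.755 0.225 0.16 0.103;-0.755 0.225 0.16 0.103;-0.755 0.225 0.16 0.103;-0.755 0.225 0.16 0.103;-0.755 0.225 0.16 0.103;-0.755 0.225 0.16 0.103")

```text
clock: 1.52
tool_pos: [0.5747, 0.279, 0.1983]
eef_rot: [0.723, 0.691, -0.0, -0.001]
contact_force: [-0.3, 0.8, 0.6]
opening: 0.502
finger_force: 0.0
```

```bash
python3 -c "
from h import *
to([.58,.21,.13],-3.4)"
```

```text
t 1.5167 pos [0.5747 0.279  0.1983] yaw_y -2.62 tz [-0.002  0.002 -1.   ] F [-0.3  0.8  0.6] open 0.5
shift [-0.2293  0.0287  0.2273] turn 0.0022
```

Call:
send_rows(rows="0 0 0.12 -0.011;0 0 0.233 -0.011;0 0 0.233 -0.011;-0.09 0 0.233 -0.011;-0.18 0 0.233 -0.011;-0.18 0 0.233 -0.011;-0.18 0 0.233 -0.011")

```text
clock: 2.1
tool_pos: [0.5738, 0.2225, 0.1308]
eef_rot: [0.7, 0.714, 0.001, 0.0]
contact_force: [0.8, -0.0, -0.7]
opening: 0.497
finger_force: 0.0
```

```bash
python3 -c "
from h import *
to([.58,.10,.13],.9)"
```

```text
t 2.1 pos [0.5738 0.2225 0.1308] yaw_y 1.1 tz [ 0.001  0.    -1.   ] F [ 0.8 -0.  -0.7] open 0.5
shift [-0.4087  0.0127  0.0025] turn 0.0006
```

Call:
send_rows(rows="-0.025 0.015 0 0;-0.05 0.015 0 0;-0.075 0.015 0 0;-0.1 0.015 0 0;-0.12 0.015 0 0;-0.14 0.015 0 0;-0.16 0.015 0 0;-0.18 0.015 0 0;-0.2 0.015 0 0;-0.22 0.015 0 0")

```text
clock: 2.93
tool_pos: [0.5796, 0.1562, 0.129]
eef_rot: [0.7, 0.714, 0.0, -0.0]
contact_force: [0.3, 0.3, 0.1]
opening: 0.495
finger_force: 0.0
```

```bash
python3 -c "
from h import *
to([.58,.12,.13],.9)
p,W=cloud('side');cv2.imwrite('pics/s1.png',p[60:400,180:520,::-1])"
```

```text
t 2.9333 pos [0.5796 0.1562 0.129 ] yaw_y 1.16 tz [-0.  0. -1.] F [0.3 0.3 0.1] open 0.49
shift [-0.1206 -0.0011 -0.0033] turn 0.0007
```

View pics/s1.png

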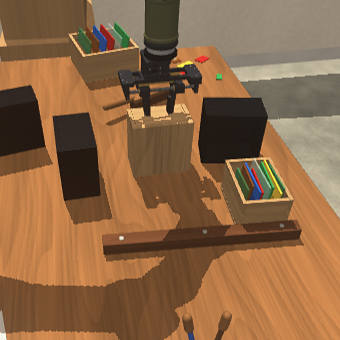

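The crop shows the fingers at the box's upper rim, around (160,110), with the box possibly tilted. I'll check its shape in the depth data.

```bash
python3 -c "
from h import *
p,W=cloud('side')
x=W[...,0];m=(abs(x-.62)<.006)&(W[...,1]>-.08)&(W[...,1]<.22)&(W[...,2]>.012)
q=W[m];q=q[np.argsort(q[:,2])][::max(1,len(q)//30)];print(q.round(3).tolist())"
```

```text
[[0.618, 0.099, 0.013], [0.621, 0.096, 0.028], [0.616, 0.099, 0.042], [0.62, 0.1, 0.057], [0.615, 0.101, 0.07], [0.621, 0.1, 0.082], [0.623, 0.099, 0.095], [0.619, 0.099, 0.108], [0.619, 0.099, 0.119], [0.62, 0.1, 0.134], [0.622, 0.1, 0.144], [0.623, 0.132, 0.147], [0.622, 0.163, 0.148], [0.617, 0.099, 0.149], [0.616, 0.142, 0.176], [0.618, 0.123, 0.217], [0.622, 0.121, 0.228], [0.622, 0.134, 0.236], [0.615, 0.123, 0.237], [0.622, 0.134, 0.246], [0.619, 0.134, 0.252], [0.617, 0.137, 0.256], [0.614, 0.146, 0.405], [0.617, 0.119, 0.453], [0.626, 0.124, 0.46], [0.62, 0.119, 0.468], [0.615, 0.12, 0.475], [0.615, 0.119, 0.482], [0.618, 0.12, 0.489], [0.625, 0.125, 0.495], [0.618, 0.122, 0.503]]
```

```bash
python3 -c "
from h import *
p,W=cloud('side')
g=p.max(2)<70
m=g&(abs(W[...,0]-.58)<.06)&(abs(W[...,1]-.156)<.04)&(W[...,2]>.1)&(W[...,2]<.2)
q=W[m];print(len(q),np.percentile(q,[0,2,10,50],axis=0).round(3))
for c in (.54,.55,.56,.57,.58,.59,.6,.61,.62):
  k=q[abs(q[:,0]-c)<.005]
  if len(k):print(c,k[np.argmin(k[:,2])].round(3),len(k))
cv2.imwrite('pics/s2.png',cv2.resize(p[110:250,270:410,::-1],(560,560),interpolation=cv2.INTER_CUBIC))"
```

```text
254 [[0.54  0.139 0.15 ]
 [0.541 0.142 0.152]
 [0.544 0.143 0.158]
 [0.602 0.145 0.179]]
0.54 [0.544 0.153 0.157] 40
0.55 [0.553 0.145 0.152] 64
0.56 [0.555 0.145 0.152] 13
0.6 [0.603 0.146 0.152] 50
0.61 [0.606 0.148 0.15 ] 75
0.62 [0.615 0.146 0.162] 12
```

View pics/s2.png

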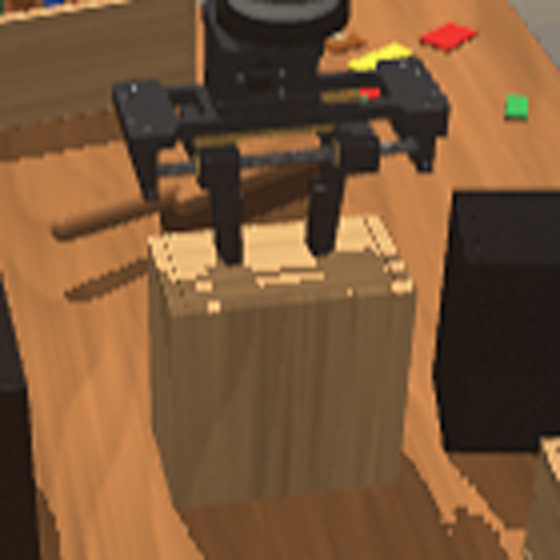

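The crop shows the finger ends at (230,260) and (322,250) on or above the box's upright top. The box hasn't tipped, so the tips may sit higher than reported. I'll check the fingertip height in the start cloud.

```bash
python3 -c "
from h import *
p=cv2.imread('pics/side0.png');W=np.load('side0.npy')
s=W[20:110,140:215];g=(p[20:110,140:215].max(2)<90)&(s[...,2]>.1)&(abs(s[...,0]-.192)<.15)&(abs(s[...,1]-.594)<.12)
q=s[g];q=q[np.argsort(q[:,2])];print(q[:12].round(3).tolist(),q[::max(1,len(q)//12)].round(3).tolist())
p,W=cloud('top')
m=(abs(W[...,0]-.58)<.09)&(W[...,1]>.08)&(W[...,1]<.25)&(W[...,2]>.1)&(W[...,2]<.17)
q=W[m];print(len(q),q.min(0),q.max(0)) ; to([.58,.23,.129])"
```

```text
[[0.216, 0.637, 0.235], [0.204, 0.637, 0.236], [0.198, 0.638, 0.236], [0.167, 0.545, 0.237], [0.211, 0.633, 0.237], [0.202, 0.634, 0.237], [0.184, 0.541, 0.237], [0.173, 0.543, 0.238], [0.214, 0.64, 0.238], [0.17, 0.543, 0.238], [0.217, 0.639, 0.238], [0.187, 0.547, 0.238]] [[0.216, 0.637, 0.235], [0.165, 0.54, 0.265], [0.2, 0.647, 0.296], [0.221, 0.596, 0.311], [0.141, 0.52, 0.319], [0.196, 0.494, 0.329], [0.182, 0.551, 0.338], [0.172, 0.551, 0.342], [0.19, 0.552, 0.348], [0.21, 0.587, 0.366], [0.186, 0.554, 0.385], [0.207, 0.562, 0.397], [0.194, 0.556, 0.419]]
1166 [0.50487842 0.09924011 0.10004035] [0.65519802 0.13954058 0.15685226]
t 3.1333 pos [0.5797 0.1568 0.129 ] yaw_y 1.14 tz [ 0.  0. -1.] F [ 0.1 -0.6  0.3] open 0.51
shift [2.439e-01 6.000e-03 2.000e-04] turn None
```

The start cloud shows the same offset: the tips are about 20 mm above the reported TCP. I'll back off, go 24 mm lower and push again.

Call:
send_rows(rows="0 0 -0.03 0;0.12 0 -0.03 0;0.25 0 -0.03 0;0.25 0 -0.03 0;0.25 0 0.08 0;0.25 0 0.08 0;0.25 0 0.08 0")

```text
clock: 3.72
tool_pos: [0.5766, 0.2315, 0.1043]
eef_rot: [0.7, 0.714, -0.002, -0.001]
contact_force: [-0.0, -0.4, 0.3]
opening: 0.505
finger_force: 0.0
```

Call:
send_rows(rows="-0.05 0 0 0;-0.08 0 0 0;-0.1 0 0 0;-0.12 0 0 0;-0.14 0 0 0;-0.16 0 0 0;-0.18 0 0 0;-0.18 0 0 0")

```text
clock: 4.38
tool_pos: [0.5792, 0.1751, 0.105]
eef_rot: [0.701, 0.714, -0.001, 0.001]
contact_force: [-0.1, -0.6, -0.9]
opening: 0.499
finger_force: 0.8
```

```bash
cat >> h.py <<'E'
def prof():
    p,W=cloud('side')
    m=(abs(W[...,0]-.64)<.006)&(W[...,1]>-.12)&(W[...,1]<.22)&(W[...,2]>.008)&(W[...,2]<.2)
    q=W[m];q=q[np.argsort(q[:,2])][::max(1,len(q)//14)];print(q[:,1:].round(3).tolist())
    return p,W
E
python3 -c "
from h import *
to([.58,.11,.105]);prof()"
```

```text
t 4.3833 pos [0.5792 0.1751 0.105 ] yaw_y 1.04 tz [-0.    -0.002 -1.   ] F [-0.1 -0.6 -0.9] open 0.5
shift [-0.2171 -0.0012  0.0004] turn None
[[0.097, 0.009], [0.095, 0.027], [0.09, 0.046], [0.087, 0.064], [0.086, 0.08], [0.085, 0.093], [0.078, 0.109], [0.078, 0.123], [0.077, 0.136], [0.084, 0.147], [0.103, 0.149], [0.121, 0.152], [0.132, 0.154], [0.136, 0.156], [0.153, 0.159]]
```

It is now tipping, at about 9°, so I'll continue.

Call:
send_rows(rows="-0.02 0 0 0;-0.04 0 0 0;-0.06 0 0 0;-0.08 0 0 0;-0.1 0 0 0;-0.12 0 0 0;-0.14 0 0 0;-0.16 0 0 0;-0.18 0 0 0;-0.18 0 0 0")

```text
clock: 5.27
tool_pos: [0.5804, 0.1215, 0.105]
eef_rot: [0.701, 0.713, -0.0, 0.0]
contact_force: [0.6, -0.5, -0.4]
opening: 0.495
finger_force: 0.0
```

```bash
python3 -c "
from h import *
to([.58,.11,.105]);prof()"
```

```text
t 5.2667 pos [0.5804 0.1215 0.105 ] yaw_y 1.03 tz [-0.    -0.001 -1.   ] F [ 0.6 -0.5 -0.4] open 0.49
shift [-0.0384 -0.0019  0.0002] turn None
[[0.092, 0.008], [-0.049, 0.013], [-0.046, 0.022], [-0.046, 0.028], [-0.048, 0.036], [-0.046, 0.043], [-0.046, 0.05], [-0.046, 0.057], [0.097, 0.064], [-0.044, 0.07], [-0.042, 0.078], [0.1, 0.083], [-0.041, 0.088], [-0.039, 0.098], [0.097, 0.2]]
```

Call:
send_rows(rows="0.05 0 -0.1 0;0.14 0 -0.1 0.012;0.14 0 -0.1 0.012;0.14 0 -0.1 0.012;0.14 0 0 0.012;0.14 0 0 0.012", jaw=-1)

```text
clock: 5.82
tool_pos: [0.5763, 0.1644, 0.1013]
eef_rot: [0.726, 0.688, -0.004, -0.001]
contact_force: [-1.1, -0.3, -1.0]
opening: 0.932
finger_force: 0.0
```

```bash
cat >> h.py <<'E'
def box():
    p,W=prof()
    p,W=cloud('top');z=W[...,2]
    m=(abs(W[...,0]-.58)<.11)&(abs(z-.09)<.012)&(W[...,1]>-.15)&(W[...,1]<.14)
    m[:170,:]&=W[:170,:,0]<.685
    q=(W[m][:,:2]*1000).astype(np.float32);r=cv2.minAreaRect(q);print(len(q),r)
    c=np.array(r[0])/1000;a=np.radians(-3.4)
    print("dist to face",(c[1]+.0894+.0594*c[0])*np.cos(a))
    return p
E
python3 -c "
from h import *
p=box();to([.58,.125,.025],-3.4);cv2.imwrite('pics/t3.png',p[80:330,180:430,::-1])"
```

```text
[[0.068, 0.008], [0.062, 0.01], [0.036, 0.015], [-0.054, 0.023], [0.083, 0.03], [0.085, 0.038], [-0.056, 0.044], [-0.054, 0.051], [0.084, 0.058], [-0.056, 0.065], [-0.056, 0.072], [-0.055, 0.079], [0.084, 0.086], [-0.052, 0.088], [0.129, 0.195]]
1149 ((581.5509643554688, 20.490966796875), (150.95909118652344, 149.62518310546875), 1.0907167196273804)
dist to face 0.1441808634601626
t 5.9167 pos [0.5781 0.1646 0.104 ] yaw_y -3.18 tz [-0.004 -0.002 -1.   ] F [ 0.6 -0.  -0.1] open 1.0
shift [-0.1309  0.0144  0.2636] turn 0.0006
```

View pics/t3.png

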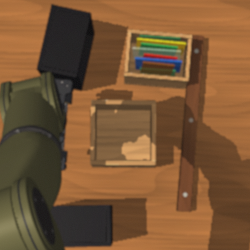

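The crop shows the box upright with its mouth up at (123,133), clear of the stop on the right. Next I'll descend behind it and push low.

Call:
send_rows(rows="-0.04 0 0.1 0;-0.08 0 0.2 0;-0.08 0 0.265 0;-0.08 0 0.265 0;-0.08 0 0.265 0;-0.08 0 0.265 0")

```text
clock: 6.42
tool_pos: [0.5794, 0.1425, 0.0272]
eef_rot: [0.726, 0.687, 0.001, 0.0]
contact_force: [0.4, 0.4, -0.4]
opening: 1.003
finger_force: 0.0
```

```bash
python3 -c "
from h import *
to([.58,.036,.025],-3.4)"
```

```text
t 6.4167 pos [0.5794 0.1425 0.0272] yaw_y -3.14 tz [ 0.003  0.001 -1.   ] F [ 0.4  0.4 -0.4] open 1.0
shift [-0.3543  0.0214  0.0068] turn 0.0007
```

Call:
send_rows(rows="-0.06 0 0 0;-0.1 0 0 0;-0.12 0 0 0;-0.14 0 0 0;-0.16 0 0 0;-0.18 0 0 0;-0.2 0 0 0;-0.22 0 0 0;-0.24 0 0 0;-0.26 0 0 0")

```text
clock: 7.25
tool_pos: [0.5757, 0.0682, 0.0271]
eef_rot: [0.725, 0.688, 0.003, -0.001]
contact_force: [-0.4, 7.5, 6.7]
opening: 1.002
finger_force: 3.8
```

```bash
python3 -c "
from h import *
to([.58,.036,.025],-3.4);box()"
```

```text
t 7.25 pos [0.5757 0.0682 0.0271] yaw_y -2.98 tz [ 0.004  0.006 -1.   ] F [-0.4  7.5  6.7] open 1.0
shift [-0.1065  0.0198  0.0065] turn 0.0012
[[0.041, 0.008], [0.042, 0.016], [-0.099, 0.028], [-0.095, 0.038], [-0.026, 0.047], [-0.011, 0.056], [-0.02, 0.064], [-0.096, 0.071], [-0.097, 0.078], [0.043, 0.085], [-0.081, 0.088], [-0.043, 0.089], [0.03, 0.134], [0.034, 0.15], [0.047, 0.155]]
769 ((574.2202758789062, -31.122093200683594), (126.25807189941406, 150.9700469970703), 87.02240753173828)
dist to face 0.0922239748884984
```

Call:
send_rows(rows="0.04 0 0 0;0.04 0 0.03 0;0.04 0 0.03 0;0 0 0.03 0;-0.02 0 0.03 0;-0.04 0 0.03 0;-0.06 0 0.03 0;-0.075 0 0.03 0;-0.09 0 0.03 0;-0.1 0 0.03 0")

```text
clock: 8.18
tool_pos: [0.5727, 0.0377, 0.0169]
eef_rot: [0.727, 0.687, 0.002, -0.002]
contact_force: [0.4, 16.5, 2.8]
opening: 0.997
finger_force: 7.8
```

```bash
python3 -c "
from h import *
to([.58,.036,.025],-3.4);box()"
```

```text
t 8.1833 pos [0.5727 0.0377 0.0169] yaw_y -3.22 tz [ 0.001  0.006 -1.   ] F [ 0.4 16.5  2.8] open 1.0
shift [-0.0041  0.0248 -0.0272] turn 0.0005
[[-0.007, 0.008], [-0.045, 0.016], [-0.017, 0.03], [-0.055, 0.042], [0.013, 0.052], [-0.068, 0.061], [-0.033, 0.069], [-0.004, 0.078], [-0.097, 0.085], [-0.104, 0.088], [-0.107, 0.089], [-0.001, 0.114], [0.054, 0.132], [0.006, 0.143], [0.038, 0.145]]
725 ((572.8132934570312, -65.32759094238281), (115.9734878540039, 150.96168518066406), 87.1264877319336)
dist to face 0.05799525705887
```

The force has risen to 16.5 N and the front edge is on the stop's face. I'll back off and check.

Call:
send_rows(rows="0.05 0 0 0;0.15 0 0 0;0.25 0 0 0;0.3 0 -0.1 0;0.4 0 -0.3 0;0.45 0 -0.4 0;0.45 0 -0.4 0;0.45 0 -0.4 0;0.45 0 -0.4 0")

```text
clock: 9.03
tool_pos: [0.5802, 0.1679, 0.1375]
eef_rot: [0.726, 0.687, 0.001, 0.001]
contact_force: [0.2, -0.5, 0.4]
opening: 1.003
finger_force: 0.0
```

```bash
python3 -c "
from h import *
to([.58,.036,.025],-3.4);p=box();cv2.imwrite('pics/t4.png',p[80:330,180:430,::-1])"
```

```text
t 9.0333 pos [0.5802 0.1679 0.1375] yaw_y -3.17 tz [ 0.002 -0.001 -1.   ] F [ 0.2 -0.5  0.4] open 1.0
shift [-0.439   0.0228  0.3751] turn 0.0006
[[0.007, 0.008], [0.01, 0.015], [0.014, 0.025], [0.013, 0.035], [-0.033, 0.044], [-0.071, 0.052], [-0.001, 0.06], [0.009, 0.066], [-0.097, 0.073], [-0.008, 0.078], [0.006, 0.085], [-0.015, 0.087], [-0.116, 0.088], [-0.12, 0.089], [0.151, 0.188]]
1146 ((573.9564208984375, -47.629920959472656), (149.95962524414062, 150.5392303466797), 86.63331604003906)
dist to face 0.07572955834848184
```

View pics/t4.png

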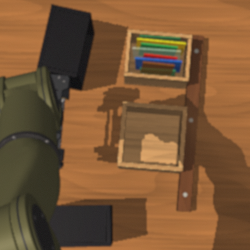

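The crop shows the box upright at (152,136) and flush against the stop. It measures 75.7 mm out from the face, with its side at -3.4°, the same as the stop. I'll hand it in.

```bash
python3 -c "
from plant import finish_job
print(finish_job())"
```

```text
the job is handed in; nothing more can be done
None
```

The empty box now stands on its base, mouth up and flush against the stop: base centre measured 75.7 mm out, side parallel to the face, filled box, jar and bench brush not touched; handed in at about 9 s, no verdict shown.

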